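Load the idle tube mixer and switch it on

ROBOT

A 6-joint arm with a two-finger parallel gripper is mounted at the origin on the work surface. World frame = base frame: x ahead of the robot, y to its left, z up, the work surface at z = 0. Lengths are in m, angles in rad, forces in N, time in s.
With the tool pointing down it reaches from about 0.3 to 0.875 m from the base axis. Payload 6.4 kg.
Tool frame: the origin (TCP) lies midway between the tips of the shut fingers; the grasp point (between the pads) lies 19 mm behind it (env.pinch_z is the distance from the TCP to the grasp point, in m); z points along the fingers, y is the line along which they close (so a half turn about z gives the same grasp; the last joint's range is limited). The gripper opens to 85 mm and grips with 20 to 120 N. Pads are 22 mm wide; open, the fingers measure 114 mm over their backs; the gripper's body (76 mm by 85 mm) begins 54 mm behind the grasp point. The pads swing forward as they close: fully open they stand 13 mm farther back than shut.
Start: joints at [0.905, 0.181, 1.607, -0, 1.354, -0.206], TCP at [0.255, 0.515, 0.195] pointing down, gripper open.
Joint ranges: [-2.99, 2.99], [-0.89, 2.07], [0.3, 2.58], [-1.14, 4.28], [0, 2.63], [-3.12, 3.12]. Speed limits (rad/s): [2.57, 2.57, 3.01, 3.14, 3.14, 3.14].

INTERFACE

Orientations are given as a unit quaternion [x, y, z, w].
In Python, from plant import env gives the robot as it stands.
- The arm moves only by the tool apply_moves, never from a script. Its argument "targets" is a list that holds one entry, the list of rows, each a list of 5 numbers: the shift along the tool's x, y, z as a fraction of full scale, then the turn about the tool's z as a fraction of full scale, then the opening, from 0 (shut) to 1 (fully open). A call has 1 to 20 rows; each row is the pose to reach, as a shift and turn from the pose commanded when the call began, along the tool's axes at that moment, turning the shorter way round; what a row does not reach only later rows make up. Full scale, the value 1, is 0.5 m for a shift and 180 degrees for a turn. A row lasts 1/10 s, in which the tool goes at most 50 mm and 8.59 degrees, less where a joint would pass 70% of its speed; a pose out of reach is approached as far as the arm can. A call with a number of a shift or a turn outside -1 to 1 is refused whole. A call with a gripper value outside its range is refused whole. The fingers move at their own pace and stop on an object; "force" is the grip in N (left out, the last holds). Time passes only in rows, so rows that repeat a pose let the fingers close. It gives the time, the measured TCP pose, the force, the opening and the grip force at its end, in the units of the state.
- env.state(): the state, without advancing time (a new reading comes with each control period).
- env.read_camera(name): name is "scene" or "top"; returns the picture (384x512x3 uint8, red, green, blue); there is no depth.
- env.camera_params(name): a dict with "camera_matrix" (3x3 intrinsics, pixels), "k1" (the pictures are not rectified: a ray, as slopes to the right and down, at radius r is drawn at 1 + k1 r^2 times it, then the intrinsics apply), "R" (3x3) and "t" (3): a world point X has camera coordinates R X + t. Camera axes: x right, y down, z forward; pixel columns grow to the right and rows downward; lengths in m; the calibration is good to about 2 mm. A picture is of the moment at which its call begins. camera_params takes no time and is no camera call.
- env.hand_in(): hands the job in; it is judged then, once.
The state is a dict: "time_s": time; "qpos": joint angles; "joint_vel": joint speeds; "joint_efforts": joint torques, N m; "ee_pos": TCP position; "eef_rot": TCP orientation; "ft_force": force on the tool from outside, world axes, zero at the start; "wrist_torque": the same for the moment, N m; "grip_width": opening from 0.0 (shut) to 1.0 (fully open); "grasp_force": force on a finger pad.
Only numpy, scipy, OpenCV 4.12 (cv2) and the standard library are available. Lean on these libraries where they do the work, as an engineer would, in place of code of your own. Each camera call takes 0.05 s, during which the arm holds its last target. There are 200 camera calls.

TASK

Take the red vial carrier out of its blue stand and lower it upright into the cradle of the idle mixer (the one with the empty cradle), standing fully down on the cradle floor and centred along it; then flip that mixer's toggle over until it clicks on. The stand leaves only the carrier's two broad faces free and the cradle only its two narrow end faces, so put it down on the blue mat and change your grip on the way. Do not drop or tip the carrier, leave the running mixer with its yellow carrier and switch alone, and do not push the small jar, amber bottle or cup about.

Things in the scene. Friction and masses are not known exactly. Their poses are not given: they have to be found in the camera images.
- carrier_centre (a point): Centre (half-way up) of the red vial carrier to be moved: a solid 220 g block, 44 mm (its x) x 60 mm (its y) x 53 mm high, six purple vial caps set in its top, 2.6 mm proud; z up. Broad faces (60 mm wide) at x +-22 mm, narrow end faces (44 mm wide) at y +-30 mm. At the start it stands in the blue stand, yawed as the stand is, its underside 8 mm above the bench.
- stand: Blue fixed stand: base plate 60 (x) x 90 (y) x 8 mm with two 4 mm upright plates, at y +-35 mm, as high as the carrier in it (top 62 mm above the bench): they cover the carrier's narrow ends with 3 mm of play each. The x sides are open. Origin: centre of its underside on the bench, z up.
- mat_centre (a point): Centre of the top of a blue flat mat, 140 (x) x 160 (y) mm, 3 mm thick, fixed on the bench and always clear: the place to put the carrier down and change grip.
- mixer: White box mixer, 220 (x) x 140 (y) mm, flat top 55 mm above the bench, fixed to the bench. Origin: centre of its underside on the bench; +x runs from its switch end (near the robot) to its cradle end, z up. This is the idle one, to be loaded and switched on; it may be on the left or the right.
- mixer_cradle (a point): Centre of the idle mixer's cradle floor (65 x 85 mm, aluminium), 62 mm above the bench, 50 mm along +x from the mixer's centre; axes as the mixer's. Two upright plates, 4 mm thick, 66 mm long (y), 57 mm high, stand at x +-27 mm: a 50 mm gap, so the carrier goes in with its y along the mixer's y, either way round, with 3 mm of play each side. Both y ends are open.
- mixer_pivot (a point): Pivot of the idle mixer's toggle lever, 67 mm above the bench (on top of a small black housing 26 (x) x 30 (y) mm), 70 mm along -x from the mixer's centre and mid-way across; axes as the mixer's.
- switch (a joint): Idle mixer's toggle lever, hinged about the mixer's x axis. 0 = off (the start), leaning 0.5 rad from upright to the mixer's -y side (red dot); 1.0 = on, leaning 0.5 rad to its +y side (green dot). Upright (0.5) is the snap-over centre. A spring holds it at either end: about 3 N at the tip starts it, falling to nothing at the centre; beyond that it snaps over by itself and stays.
- switch_tip (a point): Tip of the idle mixer's toggle lever (steel stem 8 mm thick, upper half black, 12 mm thick), 45 mm from its pivot; it moves with the lever.
- mixer_busy: White box mixer, 220 (x) x 140 (y) mm, flat top 55 mm above the bench, fixed to the bench. Origin: centre of its underside on the bench; +x runs from its switch end (near the robot) to its cradle end, z up. This is the running one, with the same cradle and switch; leave it alone.
- switch_busy (a joint): Toggle lever of the running mixer, made like the other; on (1.0) at the start and to be left on.
- carrier_busy_centre (a point): Centre of the yellow carrier standing in the running mixer's cradle, made like the red one; leave it alone.
- pot: Small clear jar with a blue cap, 36 mm across, 50 mm high; bystander. Origin: centre of its underside.
- dropper: Small amber bottle with a white cap, 32 mm across, 60 mm high; bystander. Origin: centre of its underside.
- cup: White open plastic cup, 64 mm across the rim, 70 mm high; bystander. Origin: centre of its underside.
Things that resemble listed ones, but are neither listed nor needed, are in the scene too. What is shaped like the part that bears carrier_centre but green or turquoise is not meant. Of the things that look like the stand, the smaller one is meant.

How it is judged:
By the outcome, as a careful person would: the job done as asked, in the order asked, and still so for the second after the job is handed in, with the robot touching nothing.
It also fails if it takes over 64 s, if anything falls off the work surface, if the arm or the gripper's body presses on something with over 40 N, if the wrist force passes 120 N, or if a joint passes its speed limit or range.

## Working session

There is one attempt and no reset: what is moved stays moved. The work goes in short steps, Python scripts to look and compute and a tool call to move; the robot and the scene stay as the last step left them, time stands still between calls to the robot, and variables do not carry over. Pictures are saved under pics/ and viewed, at most 10 in all, crops included, and the job is handed in when it is done.

Besides the shell and the picture viewer there is one more tool, called after ">>>" as a command line: name --argument value ..., lists and objects as JSON in quotes. apply_moves: Moves the arm, as the interface text tells. Its arguments: {"type":"object","properties":{"targets":{"type":"array"},"force":{"type":"number"}},"required":["targets"]}

```bash
mkdir -p pics; ls; python3 - <<'E'
from plant import env
import cv2,pickle
P={}
for n in("scene","top"):
    im=env.read_camera(n); cv2.imwrite(f"pics/{n}0.png",cv2.cvtColor(im,cv2.COLOR_RGB2BGR)); P[n]=env.camera_params(n)
    print(n,P[n])
pickle.dump(P,open("cam.pkl","wb"))
s=env.state();print(s,env.pinch_z)
a=[cv2.resize(cv2.imread(f"pics/{n}0.png"),(800,600),interpolation=cv2.INTER_CUBIC) for n in P]
for n,i in zip(P,a): cv2.imwrite(f"pics/{n}0b.png",i)
E
```

```text
pics
scene {'camera_matrix': array([[356.10430485,   0.        , 260.72307551],
       [  0.        , 356.10430485, 192.02050674],
       [  0.        ,   0.        ,   1.        ]]), 'k1': 0.03715762345995184, 'R': array([[ 3.50213571e-01,  9.36669870e-01, -9.73057419e-05],
       [ 6.74948510e-01, -2.52430020e-01, -6.93342335e-01],
       [-6.49457438e-01,  2.42752219e-01, -7.20608352e-01]]), 't': array([-0.16435227, -0.28459008,  1.27652641])}
top {'camera_matrix': array([[421.57873959,   0.        , 252.90390739],
       [  0.        , 421.57873959, 190.25101681],
       [  0.        ,   0.        ,   1.        ]]), 'k1': -0.15797251965016668, 'R': array([[ 0.01106321, -0.99972022, -0.02090682],
       [-0.9932615 , -0.00857471, -0.11557712],
       [ 0.11536552,  0.02204459, -0.99307846]]), 't': array([-0.0074198 ,  0.5084912 ,  1.14482916])}
{'time_s': 0.1, 'qpos': array([ 9.04694297e-01,  1.81484763e-01,  1.60791329e+00, -1.91032651e-05,
        1.35380878e+00, -2.06329734e-01]), 'joint_vel': array([-0.00068376,  0.00029772, -0.00272678, -0.00033551,  0.00102177,
       -0.00028583]), 'joint_efforts': array([ 5.00196511e-04, -4.45870292e+01, -3.52242637e+01, -2.84376283e-04,
        4.10264300e-03, -8.54682503e-05]), 'ee_pos': array([0.25480434, 0.51483482, 0.19466161]), 'eef_rot': array([ 2.27864584e-01,  9.73692498e-01, -7.35450069e-04, -3.32552225e-04]), 'ft_force': array([ 0.64609504, -0.20208717, -1.02280685]), 'wrist_torque': array([-0.00967083,  0.00976122,  0.00582233]), 'grasp_force': 0.0, 'grip_width': 0.9963854333132134} 0.0187
```

View pics/top0b.png

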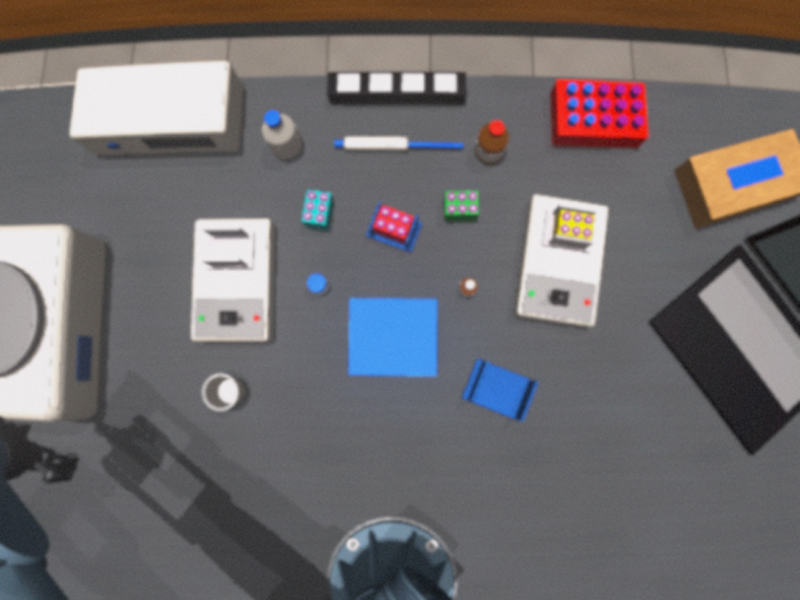

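View pics/scene0b.png

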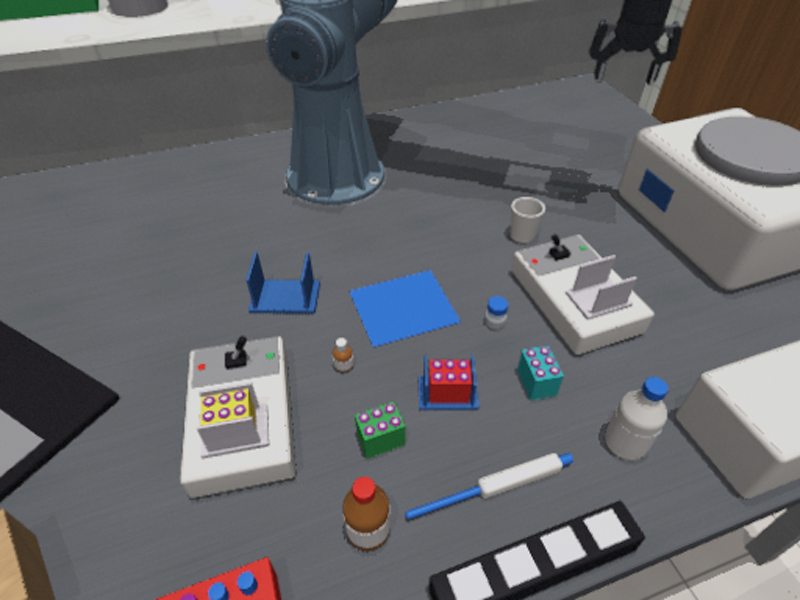

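The top view (800 px scale) shows the red carrier in a small blue stand at (394,226), the mat at (393,337), the idle mixer on the left at (230,280) with an empty cradle, and the busy mixer on the right at (562,260). 

There are several look-alikes:
- **Carriers:** turquoise at (317,209), green at (461,205) and a big red rack at (600,112). The 6-cap red one at (394,226) fits.
- **Stands:** the empty one at (500,390) is larger, so the smaller one holding the red carrier is meant.

I'll confirm these in an enlarged crop.

```bash
python3 - <<'E'
import cv2,numpy as np
t=cv2.imread("pics/top0.png")
a=cv2.resize(t[120:168,228:276],(400,400),interpolation=cv2.INTER_CUBIC) # 8.333x
b=cv2.resize(t[134:224,116:180],(400,562),interpolation=cv2.INTER_CUBIC) # 6.25x
c=np.zeros((562,800,3),np.uint8);c[:400,:400]=a;c[:,400:]=b
cv2.imwrite("pics/crop1.png",c)
E
```

```text
(no output)
```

View pics/crop1.png

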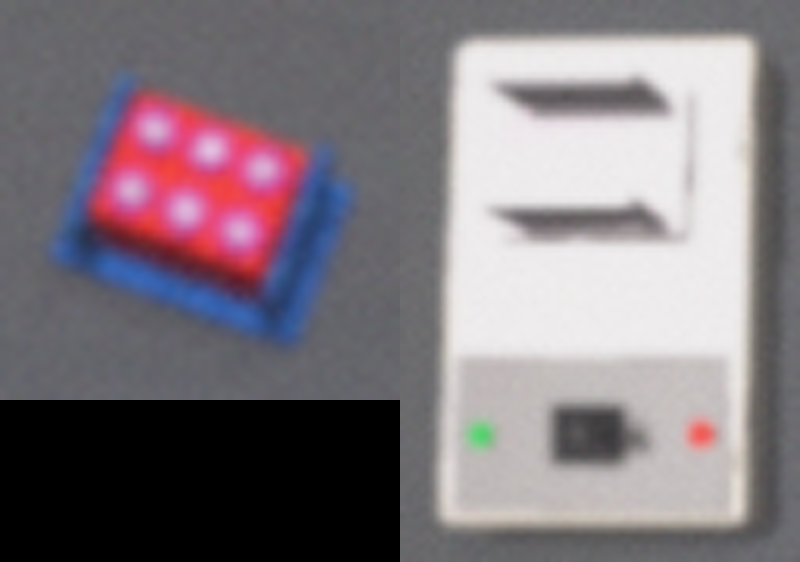

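The crop confirms a red 6-cap carrier in the small blue stand, caps at crop (155,130) to (239,232). It also shows the idle mixer with its empty cradle, lever leaning towards the red dot, and corners at about (455,38), (757,38), (747,522) and (440,522).

```bash
cat > h.py <<'E'
import numpy as np,cv2,pickle
P=pickle.load(open("cam.pkl","rb"))
def ray(n,uv):
    p=P[n];k=p["k1"];K=p["camera_matrix"]
    d=(np.array(uv,float)-K[:2,2])/K[0,0];s=d.copy()
    for _ in range(30): s=d/(1+k*(s@s))
    R=p["R"];return -R.T@p["t"],R.T@np.r_[s,1]
def at(n,uv,z):
    c,r=ray(n,uv);return c+r*(z-c[2])/r[2]
def proj(n,X):
    p=P[n];c=p["R"]@np.array(X)+p["t"];s=c[:2]/c[2];s=s*(1+p["k1"]*(s@s));return p["camera_matrix"][:2,:2]@s+p["camera_matrix"][:2,2]
def rigid(model,pts):
    m=np.array(model,float);q=np.array(pts)[:,:2];mc,qc=m.mean(0),q.mean(0);a=m-mc;b=q-qc
    th=np.arctan2((a[:,0]*b[:,1]-a[:,1]*b[:,0]).sum(),(a*b).sum())
    R=np.array([[np.cos(th),-np.sin(th)],[np.sin(th),np.cos(th)]])
    o=qc-R@mc;return o,th,np.abs(q-(m@R.T+o)).max()
E
python3 - <<'E'
from h import *
for n in P: print(n,ray(n,(256,192))[0].round(3))
A=lambda u,v:(228+(u+.5)/8.3333-.5,120+(v+.5)/8.3333-.5)
B=lambda u,v:(116+(u-400+.5)/6.25-.5,134+(v+.5)/6.25-.5)
caps=[(155,130),(210,150),(263,168),(132,190),(186,211),(239,232)]
w=np.array([at("top",A(*c),.0636) for c in caps]);print(w.round(4))
o=w.mean(0);print("carrier",o)
ax=w[:3].mean(0)-w[3:].mean(0);ay=(w[[0,3]]-w[[2,5]]).mean(0)
print("cap dx",np.linalg.norm(ax[:2]),np.degrees(np.arctan2(ax[1],ax[0])),"dy",np.linalg.norm(ay[:2])/2,np.degrees(np.arctan2(-ay[0],ay[1])))
# red top face corners
for c in [(140,90),(312,150),(262,285),(90,220)]: print("redcorner",at("top",A(*c),.061).round(4))
m=[(455,38),(757,38),(747,522),(440,522)]
q=np.array([at("top",B(*c),.055) for c in m]);print(q.round(4),"len",np.linalg.norm(q[0]-q[3]),np.linalg.norm(q[1]-q[2]),"w",np.linalg.norm(q[0]-q[1]),np.linalg.norm(q[2]-q[3]))
mo,th,e=rigid([(.11,.07),(.11,-.07),(-.11,-.07),(-.11,.07)],q);print("mixer",mo,np.degrees(th),e)
R=np.array([[np.cos(th),-np.sin(th)],[np.sin(th),np.cos(th)]])
print("cradle",mo+R@[.05,0],"pivot",mo+R@[-.07,0])
d=[at("top",B(*c),.055) for c in [(481,435),(701,434)]];print("dots",d,"mid",sum(d)/2, "hous",at("top",B(588,434),.067),"tip?",at("top",B(645,437),.106))
S=lambda u,v:((u+.5)*.64-.5,(v+.5)*.64-.5)
mm=[S(*c) for c in [(349,299),(436,299),(437,376),(348,376)]]
q=np.array([at("top",c,.003) for c in mm]);print("mat",q.mean(0),q.round(3).tolist())
for nme,c,z in[("pot",(317,283),.05),("dropper",(468,287),.06),("cup",(222,391),.07)]: print(nme,at("top",S(*c),z).round(3))
# scene check
caps=[(434,366),(450,366),(466,365),(433,377),(450,377),(466,377)]
w=np.array([at("scene",S(*c),.0636) for c in caps]);print("scene carrier",w.mean(0))
E
```

```text
scene [ 1.079 -0.228  0.723]
top [ 0.373 -0.028  1.196]
[[ 0.6571  0.0171  0.0636]
 [ 0.6505 -0.0012  0.0636]
 [ 0.6445 -0.0187  0.0636]
 [ 0.6368  0.0244  0.0636]
 [ 0.6298  0.0065  0.0636]
 [ 0.6228 -0.011   0.0636]]
carrier [0.64025387 0.00285992 0.0636    ]
cap dx 0.02220911892372564 -19.907162373527694 dy 0.019005838991294075 -20.484147148978284
redcorner [0.6714 0.0224 0.061 ]
redcorner [ 0.6513 -0.0348  0.061 ]
redcorner [ 0.6057 -0.0187  0.061 ]
redcorner [0.6272 0.0383 0.061 ]
[[0.6466 0.3626 0.055 ]
 [0.6461 0.223  0.055 ]
 [0.4298 0.2198 0.055 ]
 [0.4276 0.3586 0.055 ]] len 0.21903292857386544 0.2163552473130917 w 0.13963843103233717 0.13872431959238882
mixer [0.53753296 0.29100335] 0.7674587072688743 0.0023711576792726508
cradle [0.58752847 0.29167306] pivot [0.46753924 0.29006575]
dots [array([0.4665231 , 0.34131965, 0.055     ]), array([0.4681428 , 0.24159786, 0.055     ])] mid [0.46733295 0.29145875 0.055     ] hous [0.46655986 0.28913896 0.067     ] tip? [0.46235043 0.25351596 0.106     ]
mat [0.43900941 0.00283328 0.003     ] [[0.508, 0.083, 0.003], [0.51, -0.076, 0.003], [0.37, -0.078, 0.003], [0.368, 0.082, 0.003]]
pot [0.531 0.136 0.05 ]
dropper [ 0.525 -0.129  0.06 ]
cup [0.339 0.294 0.07 ]
scene carrier [0.64135317 0.00153546 0.0636    ]
```

```bash
cat >> h.py <<'E'
def go(xyz,phi,note=""):
    """shift (full-scale units) to TCP xyz, tool-y heading phi deg (mod 180)"""
    from plant import env
    s=env.state();p=s["ee_pos"];q=s["eef_rot"]
    from scipy.spatial.transform import Rotation as Ro
    R=Ro.from_quat(q).as_matrix();f=np.degrees(np.arctan2(R[1,1],R[0,1]))
    d=R.T@(np.array(xyz)-p)/.5; t=(f-phi+90)%180-90
    print(note,"pos",p.round(4),"phi",round(f,2),"tilt",R[2,:2].round(4),"-> shift",d.round(4),"turn",round(t/180,4),"F",s["ft_force"].round(1),"grip",round(s["grip_width"],3),round(s["grasp_force"],1),"t",s["time_s"])
E
python3 -c "
from h import *
go((.640,.0025,.15),-20.2); go((.640,.0025,.020),-20.2)"
```

```text
pos [0.2548 0.5148 0.1947] phi 63.66 tilt [ 0.0003 -0.0016] -> shift [-1.1451 -0.5763  0.0899] turn 0.4659 F [ 0.6 -0.2 -1. ] grip 0.996 0.0 t 0.1
 pos [0.2548 0.5148 0.1947] phi 63.66 tilt [ 0.0003 -0.0016] -> shift [-1.1452 -0.5759  0.3499] turn 0.4659 F [ 0.6 -0.2 -1. ] grip 0.996 0.0 t 0.1
```

>>> apply_moves --targets '[[[-0.9,-0.45,0.05,0.466,1],[-0.9,-0.45,0.05,0.466,1],[-0.9,-0.45,0.05,0.466,1],[-0.9,-0.45,0.05,0.466,1],[-0.9,-0.45,0.05,0.466,1],[-0.9,-0.45,0.05,0.466,1],[-0.9,-0.45,0.05,0.466,1],[-0.9,-0.45,0.05,0.466,1],[-0.9,-0.45,0.05,0.466,1],[-0.9,-0.45,0.05,0.466,1],[-0.9,-0.45,0.05,0.466,1],[-0.9,-0.45,0.05,0.466,1],[-0.9,-0.45,0.05,0.466,1],[-0.9,-0.45,0.05,0.466,1]]]'

```text
time_s: 1.5
ee_pos: [0.5576, 0.1154, 0.1704]
eef_rot: [0.82, 0.573, -0.0, -0.0]
ft_force: [-0.0, -0.2, -0.2]
grip_width: 0.999
grasp_force: 0.0
```

```bash
python3 -c "
from h import *
go((.640,.0025,.12),-20.2); go((.640,.0025,.020),-20.2)"
```

```text
pos [0.5576 0.1154 0.1704] phi -20.08 tilt [ 0.0001 -0.0006] -> shift [-0.1556  0.2323  0.1007] turn 0.0007 F [-0.  -0.2 -0.2] grip 0.999 0.0 t 1.5
 pos [0.5576 0.1154 0.1704] phi -20.08 tilt [ 0.0001 -0.0006] -> shift [-0.1556  0.2325  0.3007] turn 0.0007 F [-0.  -0.2 -0.2] grip 0.999 0.0 t 1.5
```

>>> apply_moves --targets '[[[-0.156,0.232,0.1,0,1],[-0.156,0.232,0.1,0,1],[-0.156,0.232,0.1,0,1],[-0.156,0.232,0.1,0,1],[-0.156,0.232,0.1,0,1],[-0.156,0.232,0.14,0,1],[-0.156,0.232,0.18,0,1],[-0.156,0.232,0.22,0,1],[-0.156,0.232,0.26,0,1],[-0.156,0.232,0.28,0,1],[-0.156,0.232,0.3,0,1],[-0.156,0.232,0.3,0,1]]]'

```text
time_s: 2.7
ee_pos: [0.6397, 0.0018, 0.0199]
eef_rot: [0.82, 0.573, -0.0, -0.0]
ft_force: [-0.8, 0.4, 0.9]
grip_width: 0.999
grasp_force: 0.0
```

```bash
python3 -c "
from h import *
from plant import env
go((.640,.0025,.020),-20.2)
ims=[cv2.cvtColor(env.read_camera(n),cv2.COLOR_RGB2BGR) for n in('top','scene')]
a=cv2.resize(ims[0][105:185,205:285],(400,400),interpolation=cv2.INTER_CUBIC)
b=cv2.resize(ims[1][200:280,245:325],(400,400),interpolation=cv2.INTER_CUBIC)
cv2.imwrite('pics/grasp1.png',np.hstack([a,b]))"
```

```text
pos [0.6397 0.0018 0.0199] phi -20.15 tilt [-0.0001 -0.0013] -> shift [ 0.0015  0.0002 -0.0001] turn 0.0003 F [-0.8  0.4  0.9] grip 0.999 0.0 t 2.7
```

View pics/grasp1.png

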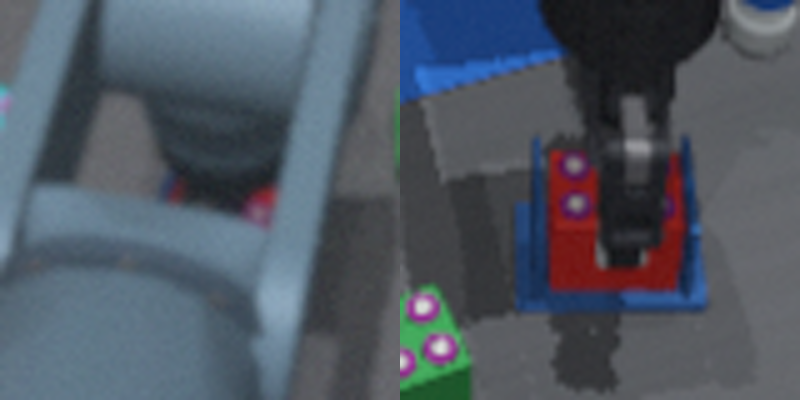

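The scene crop shows the fingers straddling the red carrier about mid-width, at crop (620,220). I'll close the gripper and then lift.

>>> apply_moves --targets '[[[0,0,0,0,0.3],[0,0,0,0,0.3],[0,0,0,0,0.3],[0,0,0,0,0.3],[0,0,0,0,0.3],[0,0,0,0,0.3],[0,0,0,0,0.3],[0,0,0,0,0.3],[0,0,0,0,0.3],[0,0,0,0,0.3]]]' --force 45

```text
time_s: 3.8
ee_pos: [0.6408, 0.0006, 0.0215]
eef_rot: [0.82, 0.572, 0.0, 0.0]
ft_force: [-2.9, 0.4, 5.9]
grip_width: 0.487
grasp_force: 44.8
```

```bash
python3 -c "
from h import *
go((.640,.0025,.020),-20.2)"
```

```text
pos [6.408e-01 6.000e-04 2.150e-02] phi -20.23 tilt [0.0001 0.0006] -> shift [ 0.0031 -0.0028  0.0031] turn -0.0002 F [-2.9  0.4  5.9] grip 0.487 44.8 t 3.8
```

>>> apply_moves --targets '[[[0,0,-0.01,0,0.3],[0,0,-0.03,0,0.3],[0,0,-0.06,0,0.3],[0,0,-0.1,0,0.3],[0,0,-0.14,0,0.3],[0,0,-0.16,0,0.3],[0,0,-0.16,0,0.3]]]'

```text
time_s: 4.5
ee_pos: [0.6422, 0.0004, 0.1033]
eef_rot: [0.82, 0.572, 0.002, 0.002]
ft_force: [0.2, 0.1, -1.2]
grip_width: 0.488
grasp_force: 45.7
```

```bash
python3 -c "
from h import *
go((.440,0,.04),0);go((.440,0,.0165),0)"
```

```text
pos [6.422e-01 4.000e-04 1.033e-01] phi -20.22 tilt [0.0008 0.0046] -> shift [-0.1406 -0.3797  0.1248] turn -0.1123 F [ 0.2  0.1 -1.2] grip 0.488 45.7 t 4.5
 pos [6.422e-01 4.000e-04 1.033e-01] phi -20.22 tilt [0.0008 0.0046] -> shift [-0.1406 -0.3799  0.1718] turn -0.1123 F [ 0.2  0.1 -1.2] grip 0.488 45.7 t 4.5
```

>>> apply_moves --targets '[[[-0.014,-0.038,0,-0.02,0.3],[-0.04,-0.11,0,-0.05,0.3],[-0.07,-0.19,0,-0.08,0.3],[-0.1,-0.27,0,-0.112,0.3],[-0.13,-0.34,0,-0.112,0.3],[-0.14,-0.38,0,-0.112,0.3],[-0.14,-0.38,0.03,-0.112,0.3],[-0.14,-0.38,0.07,-0.112,0.3],[-0.14,-0.38,0.11,-0.112,0.3],[-0.14,-0.38,0.13,-0.112,0.3],[-0.14,-0.38,0.14,-0.112,0.3],[-0.14,-0.38,0.14,-0.112,0.3]]]'

```text
time_s: 5.7
ee_pos: [0.4375, 0.0008, 0.03]
eef_rot: [0.707, 0.707, -0.0, -0.001]
ft_force: [-0.2, 0.3, -1.7]
grip_width: 0.488
grasp_force: 46.0
```

```bash
python3 -c "
from h import *
from plant import env
go((.440,0,.0165),0)
im=cv2.cvtColor(env.read_camera('scene'),cv2.COLOR_RGB2BGR)
cv2.imwrite('pics/mat1.png',cv2.resize(im[130:240,200:320],(600,550),interpolation=cv2.INTER_CUBIC))"
```

```text
pos [0.4375 0.0008 0.03  ] phi -0.06 tilt [ 0.0004 -0.0015] -> shift [-0.0016  0.0051  0.0269] turn -0.0003 F [-0.2  0.3 -1.7] grip 0.488 46.0 t 5.7
```

View pics/mat1.png

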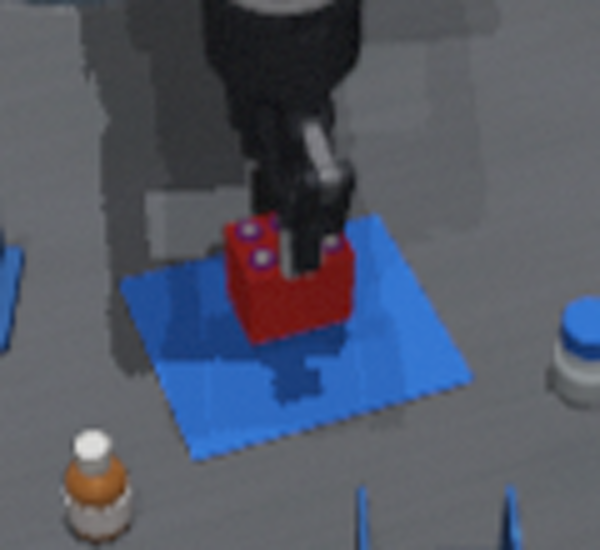

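The carrier hangs upright over the mat at crop (290,270), about 13 mm up. I'll lower it slowly.

>>> apply_moves --targets '[[[0,0,0.01,0,0.3],[0,0,0.018,0,0.3],[0,0,0.022,0,0.3],[0,0,0.025,0,0.3],[0,0,0.027,0,0.3],[0,0,0.028,0,0.3],[0,0,0.028,0,0.3]]]'

```text
time_s: 6.45
ee_pos: [0.438, 0.0006, 0.0166]
eef_rot: [0.707, 0.707, -0.0, 0.0]
ft_force: [-1.0, 0.4, -0.4]
grip_width: 0.489
grasp_force: 46.4
```

>>> apply_moves --targets '[[[0,0,0.001,0,0.3],[0,0,0.002,0,0.3],[0,0,0.003,0,0.3],[0,0,0.003,0,0.3]]]'

```text
time_s: 6.85
ee_pos: [0.438, 0.0006, 0.0163]
eef_rot: [0.707, 0.707, -0.0, -0.0]
ft_force: [-7.7, -0.0, 18.5]
grip_width: 0.487
grasp_force: 49.6
```

Firm contact at 18 N, so it is standing on the mat. I'll release, rise and turn 90°.

>>> apply_moves --targets '[[[0,0,-0.002,0,1],[0,0,-0.002,0,1],[0,0,-0.002,0,1],[0,0,-0.002,0,1],[0,0,-0.002,0,1],[0,0,-0.03,0,1],[0,0,-0.08,0,1],[0,0,-0.14,0,1],[0,0,-0.2,0,1],[0,0,-0.2,-0.5,1],[0,0,-0.2,-0.5,1],[0,0,-0.2,-0.5,1],[0,0,-0.2,-0.5,1],[0,0,-0.2,-0.5,1],[0,0,-0.2,-0.5,1],[0,0,-0.2,-0.5,1],[0,0,-0.2,-0.5,1],[0,0,-0.2,-0.5,1],[0,0,-0.2,-0.5,1],[0,0,-0.2,-0.5,1]]]'

```text
time_s: 8.85
ee_pos: [0.4379, 0.0007, 0.1148]
eef_rot: [-0.002, 1.0, 0.0, -0.0]
ft_force: [0.5, -0.0, -0.8]
grip_width: 1.004
grasp_force: 0.0
```

```bash
python3 -c "
from h import *
from plant import env
go((.438,0.001,.02),90)
ims=[cv2.cvtColor(env.read_camera(n),cv2.COLOR_RGB2BGR) for n in('top','scene')]
b=cv2.resize(ims[1][160:220,230:290],(480,480),interpolation=cv2.INTER_CUBIC)
cv2.imwrite('pics/mat2.png',b)
c=[proj('scene',(.438+sx*.022,.001+sy*.03,z)) for sx in(1,-1) for sy in (1,-1) for z in (.003,.056)]
print((((np.array(c)-[230,160])+.5)*8-.5).round())"
```

```text
pos [0.4379 0.0007 0.1148] phi 90.23 tilt [0.0003 0.0001] -> shift [-0.0003  0.0005  0.1896] turn 0.0013 F [ 0.5 -0.  -0.8] grip 1.004 0.0 t 8.85
[[324. 306.]
 [327. 197.]
 [160. 351.]
 [156. 242.]
 [278. 221.]
 [280. 112.]
 [118. 264.]
 [113. 155.]]
```

View pics/mat2.png

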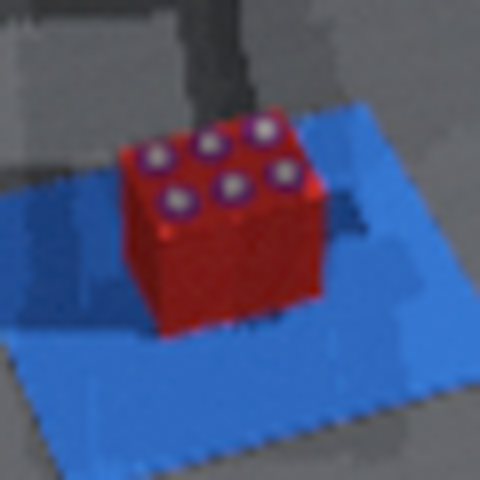

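The carrier stands upright on the mat, with front-top corners at crop (160,233) and (322,190), matching the prediction to about 1 px. I'll descend and grip the narrow ends.

>>> apply_moves --targets '[[[0,0.001,0.04,0.001,1],[0,0.001,0.08,0.001,1],[0,0.001,0.12,0.001,1],[0,0.001,0.15,0.001,1],[0,0.001,0.18,0.001,1],[0,0.001,0.193,0.001,1],[0,0.001,0.193,0.001,1],[0,0.001,0.193,0.001,0.5],[0,0.001,0.193,0.001,0.5],[0,0.001,0.193,0.001,0.5],[0,0.001,0.193,0.001,0.5],[0,0.001,0.193,0.001,0.5],[0,0.001,0.193,0.001,0.5],[0,0.001,0.193,0.001,0.5],[0,0.001,0.193,0.001,0.5],[0,0.001,0.193,0.001,0.5]]]' --force 45

```text
time_s: 10.55
ee_pos: [0.4379, 0.0012, 0.0184]
eef_rot: [0.002, 1.0, 0.0, -0.0]
ft_force: [-0.6, -0.2, -0.1]
grip_width: 0.5
grasp_force: 0.0
```

```bash
python3 -c "
from h import *
go((.438,0.001,.018),90)"
```

```text
pos [0.4379 0.0012 0.0184] phi 89.76 tilt [0.0001 0.    ] -> shift [-0.0002 -0.0004  0.0009] turn -0.0013 F [-0.6 -0.2 -0.1] grip 0.5 0.0 t 10.55
```

```bash
python3 -c "
from h import *
from plant import env
ims=[cv2.cvtColor(env.read_camera(n),cv2.COLOR_RGB2BGR) for n in('top','scene')]
b=cv2.resize(ims[1][140:230,210:300],(600,600),interpolation=cv2.INTER_CUBIC)
cv2.imwrite('pics/mat3.png',b);s=env.state();print(s['grip_width'],s['grasp_force'])"
```

```text
0.5040113509071799 0.0
```

View pics/mat3.png

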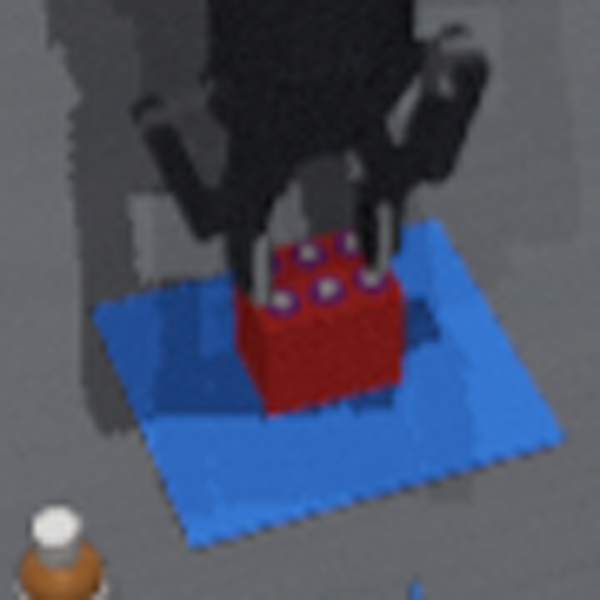

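```bash
python3 -c "
from h import *
from plant import env
f=lambda X:(((proj('scene',X)-[210,140])+.5)*6.667-.5).round()
for y in(.022,-.022,.03,-.03):
  for z in(.018,.04,.06,.08): print(y,z,f((.438,y,z)),f((.449,y,z)))
s=env.state()
print(s['qpos'].round(3),s['ee_pos'],s['joint_efforts'].round(1),s['time_s'])
"
```

```text
0.022 0.018 [364. 333.] [374. 351.]
0.022 0.04 [365. 295.] [374. 313.]
0.022 0.06 [365. 260.] [375. 278.]
0.022 0.08 [365. 223.] [375. 241.]
-0.022 0.018 [264. 360.] [273. 378.]
-0.022 0.04 [263. 322.] [272. 340.]
-0.022 0.06 [262. 287.] [271. 305.]
-0.022 0.08 [260. 250.] [270. 269.]
0.03 0.018 [382. 328.] [392. 346.]
0.03 0.04 [383. 290.] [393. 308.]
0.03 0.06 [384. 255.] [394. 273.]
0.03 0.08 [384. 219.] [394. 236.]
-0.03 0.018 [246. 365.] [254. 383.]
-0.03 0.04 [244. 327.] [253. 345.]
-0.03 0.06 [242. 292.] [252. 310.]
-0.03 0.08 [241. 255.] [250. 274.]
[-0.27   0.135  2.072 -0.     0.935 -1.836] [0.43796483 0.00117739 0.01846881] [  0.  -33.3 -26.4  -0.    0.    0. ] 10.65
```

The scene crop shows the fingers ending at the carrier's top, near crop (262,300) and (380,280), with no contact force, although 60 mm should have stopped them earlier. I'll open, which is safe either way, and look again from both cameras.

>>> apply_moves --targets '[[[0,0,0,0,1],[0,0,0,0,1],[0,0,0,0,1],[0,0,0,0,1],[0,0,0,0,1],[0,0,0,0,1]]]'

```text
time_s: 11.25
ee_pos: [0.438, 0.0012, 0.0185]
eef_rot: [0.002, 1.0, 0.0, -0.0]
ft_force: [0.0, -0.4, 0.2]
grip_width: 0.997
grasp_force: 0.0
```

```bash
python3 -c "
from h import *
from plant import env
go((.438,0.001,.018),90)
ims=[cv2.cvtColor(env.read_camera(n),cv2.COLOR_RGB2BGR) for n in('top','scene')]
a=cv2.resize(ims[0][170:260,205:295],(400,400),interpolation=cv2.INTER_CUBIC)
b=cv2.resize(ims[1][145:225,215:295],(400,400),interpolation=cv2.INTER_CUBIC)
cv2.imwrite('pics/mat4.png',np.hstack([a,b]))"
```

```text
pos [0.438  0.0012 0.0185] phi 89.75 tilt [0. 0.] -> shift [-0.0001 -0.0004  0.001 ] turn -0.0014 F [ 0.  -0.4  0.2] grip 0.997 0.0 t 11.25
```

View pics/mat4.png

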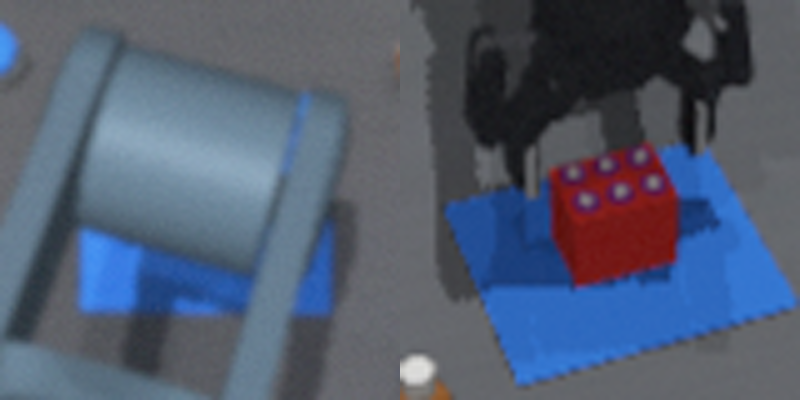

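```bash
python3 -c "
from h import *
def zat(uv,x=None,y=None):
    c,r=ray('scene',uv)
    k=(x-c[0])/r[0] if x is not None else (y-c[1])/r[1]
    return (c+k*r).round(4)
print('grasp1 tip',zat((290,253),x=.69))
print('mat1 tip',zat((260,184),x=.4375+.03))
for x in(.40,.42,.438,.449): print('now L',zat((241,183),x=x),'R',zat((275,175),x=x))
for x in(.42,.438,.449): print('mat3 L',zat((249.5,185),x=x),'R',zat((267,182),x=x))
from plant import env
im=cv2.cvtColor(env.read_camera('scene'),cv2.COLOR_RGB2BGR)
hsv=cv2.cvtColor(im,cv2.COLOR_BGR2HSV);m=cv2.inRange(hsv,(0,120,60),(8,255,255))|cv2.inRange(hsv,(172,120,60),(180,255,255))
n,l,st,ce=cv2.connectedComponentsWithStats(m);print(st[st[:,4]>80])
"
```

```text
grasp1 tip [ 0.69   -0.0151  0.077 ]
mat1 tip [ 0.4675 -0.0013  0.075 ]
now L [ 0.4    -0.0326  0.0269] R [0.4    0.0694 0.0237]
now L [ 0.42   -0.0383  0.0474] R [0.42   0.0607 0.0443]
now L [ 0.438  -0.0435  0.0659] R [0.438  0.0528 0.0628]
now L [ 0.449  -0.0467  0.0772] R [0.449  0.048  0.0742]
mat3 L [ 0.42   -0.0145  0.0315] R [0.42   0.0371 0.0252]
mat3 L [ 0.438  -0.0203  0.0503] R [0.438  0.0299 0.0443]
mat3 L [ 0.449  -0.0238  0.0619] R [0.449  0.0255 0.0559]
[[     0      0    512    384 195131]
 [   245    175     25     27    398]
 [   225    305     16     18    219]
 [   100    357     80     27    836]]
```

```bash
python3 -c "
from h import *
def zat(uv,x):
    c,r=ray('scene',uv);return (c+(x-c[0])/r[0]*r).round(4)
print(zat((289,257),.66),proj('scene',(.66,-.005,.008)),proj('scene',(.66,-.005,.061)),proj('scene',(.69,-.015,.033)),proj('scene',(.69,-.015,.077)))
print('mat1 pred',proj('scene',(.4675,0,.04)))
from plant import env
print(env.camera_params('scene')['t'],P['scene']['t'])
"
```

```text
[ 6.60e-01 -2.00e-04  1.15e-02] [287.0621453  258.43222763] [288.30090153 245.24232003] [288.88877926 264.18325407] [290.03554074 252.98551057]
mat1 pred [260.48494315 193.23306502]
[-0.16435227 -0.28459008  1.27652641] [-0.16435227 -0.28459008  1.27652641]
```

```bash
python3 -c "
from h import *
for dz in(0,.013,.03,.05):
  print(dz,[((proj('scene',(.2548+s*.022,.5148+s*.045,.1947+dz))+.5)/.64-.5).round() for s in(1,-1)])
im=cv2.imread('pics/scene0.png')[0:80,360:460]
a=cv2.resize(im,(500,400),interpolation=cv2.INTER_CUBIC)
t=cv2.imread('pics/top0.png')[240:340,0:75]
b=cv2.resize(t,(300,400),interpolation=cv2.INTER_CUBIC)
cv2.imwrite('pics/tips.png',np.hstack([a,b]))
for dz in(0,.013,.03,.05):
  print(dz,[(proj('scene',(.2548+s*.022,.5148+s*.045,.1947+dz))*5-[1800,0]).round() for s in(1,-1)],[(proj('top',(.2548+s*.022,.5148+s*.045,.1947+dz))*4-[0,960]+[500,0]).round() for s in(1,-1)])
"
```

```text
0 [array([643., 108.]), array([590., 106.])]
0.013 [array([645., 101.]), array([592.,  99.])]
0.03 [array([648.,  93.]), array([594.,  91.])]
0.05 [array([651.,  82.]), array([596.,  81.])]
0 [array([256., 344.]), array([ 87., 338.])] [array([606., 130.]), array([734., 208.])]
0.013 [array([263., 323.]), array([ 92., 317.])] [array([595., 131.]), array([724., 211.])]
0.03 [array([272., 296.]), array([ 99., 290.])] [array([580., 133.]), array([711., 214.])]
0.05 [array([283., 263.]), array([108., 257.])] [array([562., 135.]), array([695., 218.])]
```

View pics/tips.png

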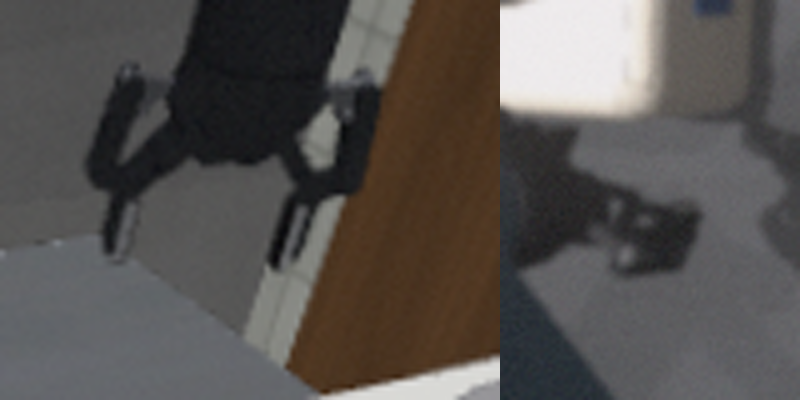

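At the start the tips show at crop (115,260) and (283,265). That puts the real fingers about 33–37 mm higher than the stated TCP implies, and the earlier views agree, so the first grip held only the carrier's top edge. I'll correct by descending about 36 mm more in steps, watching the force.

>>> apply_moves --targets '[[[0,0,0.01,-0.001,1],[0,0,0.02,-0.001,1],[0,0,0.03,-0.001,1],[0,0,0.04,-0.001,1],[0,0,0.05,-0.001,1],[0,0,0.05,-0.001,1]]]'

```text
time_s: 12.0
ee_pos: [0.4372, 0.0014, -0.0074]
eef_rot: [0.001, 1.0, 0.0, -0.001]
ft_force: [-0.7, 0.2, -0.3]
grip_width: 1.003
grasp_force: 0.0
```

>>> apply_moves --targets '[[[0,0,0.006,0,1],[0,0,0.012,0,1],[0,0,0.018,0,1],[0,0,0.02,0,1],[0,0,0.02,0,1]]]'

```text
time_s: 12.5
ee_pos: [0.4378, 0.0012, -0.0167]
eef_rot: [0.001, 1.0, 0.0, -0.0]
ft_force: [0.4, -0.3, -1.0]
grip_width: 0.998
grasp_force: 0.0
```

No contact at a stated z of −17 mm, which confirms the bias. Now gripping.

>>> apply_moves --targets '[[[0,0,0,0,0.5],[0,0,0,0,0.5],[0,0,0,0,0.5],[0,0,0,0,0.5],[0,0,0,0,0.5],[0,0,0,0,0.5],[0,0,0,0,0.5],[0,0,0,0,0.5],[0,0,0,0,0.5]]]' --force 45

```text
time_s: 13.4
ee_pos: [0.4384, 0.0011, -0.0162]
eef_rot: [0.001, 1.0, -0.0, 0.0]
ft_force: [-1.3, 0.2, 5.2]
grip_width: 0.696
grasp_force: 49.7
```

Held across about 59 mm, as expected. Next I lift.

>>> apply_moves --targets '[[[0,0,-0.01,0,0.5],[0,0,-0.03,0,0.5],[0,0,-0.07,0,0.5],[0,0,-0.12,0,0.5],[0,0,-0.17,0,0.5],[0,0,-0.22,0,0.5],[0,0,-0.26,0,0.5],[0,0,-0.29,0,0.5],[0,0,-0.29,0,0.5],[0,0,-0.29,0,0.5]]]'

```text
time_s: 14.4
ee_pos: [0.4377, 0.0012, 0.1284]
eef_rot: [0.001, 1.0, -0.0, 0.0]
ft_force: [0.5, -0.3, -1.5]
grip_width: 0.692
grasp_force: 48.9
```

```bash
python3 -c "
from h import *
go((.5875,.2915,.13),90.8)"
```

```text
pos [0.4377 0.0012 0.1284] phi 89.94 tilt [-0.0002 -0.0001] -> shift [-0.2989  0.5808 -0.0032] turn -0.0048 F [ 0.5 -0.3 -1.5] grip 0.692 48.9 t 14.4
```

>>> apply_moves --targets '[[[-0.02,0.04,0,0,0.5],[-0.06,0.12,0,0,0.5],[-0.1,0.2,0,0,0.5],[-0.14,0.28,0,-0.002,0.5],[-0.18,0.36,0,-0.004,0.5],[-0.22,0.44,0,-0.005,0.5],[-0.26,0.51,0,-0.005,0.5],[-0.28,0.55,0,-0.005,0.5],[-0.299,0.58,0,-0.005,0.5],[-0.299,0.58,0,-0.005,0.5],[-0.299,0.58,0,-0.005,0.5]]]'

```text
time_s: 15.5
ee_pos: [0.5865, 0.2906, 0.1265]
eef_rot: [-0.008, 1.0, -0.001, -0.002]
ft_force: [-0.9, -0.2, -1.6]
grip_width: 0.695
grasp_force: 49.1
```

```bash
python3 - <<'E'
from h import *
from plant import env
go((.5875,.2915,.13),90.8)
s=env.state();p=s["ee_pos"]
im=cv2.cvtColor(env.read_camera('scene'),cv2.COLOR_RGB2BGR);top=cv2.cvtColor(env.read_camera('top'),cv2.COLOR_RGB2BGR)
cv2.imwrite('pics/over_raw.png',im);cv2.imwrite('pics/over_top.png',top)
zb=p[2]+.0192
for n,i in(('scene',im),('top',top)):
    h=cv2.cvtColor(i,cv2.COLOR_BGR2HSV);m=cv2.inRange(h,(0,130,60),(8,255,255))|cv2.inRange(h,(172,130,60),(180,255,255))
    k,l,st,ce=cv2.connectedComponentsWithStats(m);print(n,st[1:][st[1:,4]>20].tolist())
c=np.array([proj('scene',(p[0]+a*.022,p[1]+b*.03,zb+z)) for a in(1,-1) for b in(1,-1) for z in(0,.053)]).round(1)
print(c.tolist())
i=cv2.resize(im[95:215,325:435],(550,600),interpolation=cv2.INTER_CUBIC)
for q in c: cv2.circle(i,tuple(int(v) for v in (q-[325,95]+.5)*5),3,(0,255,0),1)
# predicted cradle plate tops (outer edges) from mixer estimate
th=np.radians(.8);R=np.array([[np.cos(th),-np.sin(th)],[np.sin(th),np.cos(th)]])
for x in(.025,.029,-.025,-.029):
    for y in(.033,-.033):
        w=np.array([.5875,.2915])+R@[x,y];q=proj('scene',(w[0],w[1],.119));cv2.circle(i,tuple(int(v) for v in (q-[325,95]+.5)*5),2,(255,255,0),-1)
cv2.imwrite('pics/over.png',i)
E
```

```text
pos [0.5865 0.2906 0.1265] phi 90.87 tilt [ 0.0032 -0.0012] -> shift [-0.002   0.0018 -0.007 ] turn 0.0004 F [-0.9 -0.2 -1.6] grip 0.695 49.1 t 15.5
scene [[376, 143, 37, 31, 512], [225, 305, 16, 18, 216], [100, 357, 80, 27, 832]]
top [[353, 51, 62, 43, 1775], [312, 77, 12, 11, 104], [132, 154, 17, 8, 88]]
[[407.2, 168.6], [414.2, 151.3], [385.5, 174.7], [391.5, 157.4], [396.1, 157.3], [402.3, 140.1], [375.0, 163.0], [380.3, 145.8]]
```

View pics/over.png

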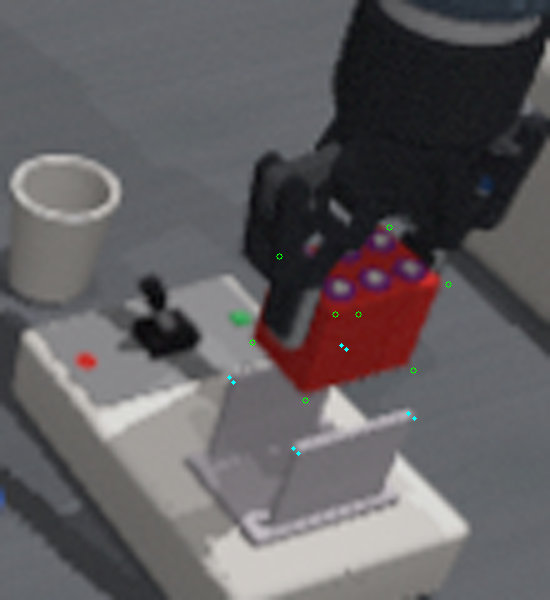

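The overlay shows the predicted plate tops (cyan) sitting on the real front plate edge, (293,447) to (412,413). The carrier's front-bottom corners appear 1–2 px above the prediction, at (305,390) and (410,362). I'll fit the unoccluded mat view to get the offset between the stated arm pose and the camera.

```bash
python3 - <<'E'
from h import *
from scipy.optimize import minimize
def fit(img,org,sc,z0,x0,n='scene'):
    h=cv2.cvtColor(img,cv2.COLOR_BGR2HSV)
    m=cv2.inRange(h,(0,110,50),(8,255,255))|cv2.inRange(h,(165,110,50),(180,255,255))
    k,l,st,ce=cv2.connectedComponentsWithStats(m);m=(l==1+st[1:,4].argmax()).astype(np.uint8)
    cs,_=cv2.findContours(m,0,2);hull=cv2.convexHull(max(cs,key=len));M=np.zeros_like(m);cv2.fillConvexPoly(M,hull,1)
    def mod(v):
        c,s=np.cos(v[2]),np.sin(v[2])
        pts=np.array([proj(n,(v[0]+c*a-s*b,v[1]+s*a+c*b,z0+v[3]+z)) for a in(.022,-.022) for b in(.03,-.03) for z in(0,.053)])
        q=((pts-org+.5)*sc-.5)
        N=np.zeros_like(m);cv2.fillConvexPoly(N,(cv2.convexHull(q.astype(np.float32))*16).astype(np.int32),1,shift=4);return N
    f=lambda v:(mod(v)!=M).sum()/M.sum()
    for free in (3,4):
        g=lambda w:f(np.r_[w,np.zeros(4-free)])
        w0=np.r_[x0,0,0][:free]
        sx=np.vstack([w0]+[w0+d for d in np.diag([.004,.004,.06,.004][:free])])
        r=minimize(g,w0,method='Nelder-Mead',options=dict(initial_simplex=sx,xatol=1e-5));print(free,r.x.round(4),r.fun)
fit(cv2.imread('pics/mat2.png'),np.array([230,160]),8,.003,[.438,.001])
t=cv2.imread('pics/top0.png')
E
```

```text
3 [ 0.4337  0.003  -0.0781] 0.05017013747107663
4 [ 0.4148  0.0098 -0.0041 -0.0207] 0.016115421260378387
```

>>> apply_moves --targets '[[[-0.008,0,0,0,0.5],[-0.008,0,0.01,0,0.5],[-0.008,0,0.02,0,0.5],[-0.008,0,0.03,0,0.5],[-0.008,0,0.038,0,0.5],[-0.008,0,0.038,0,0.5],[-0.008,0,0.038,0,0.5]]]'

```text
time_s: 16.3
ee_pos: [0.5917, 0.2911, 0.1093]
eef_rot: [-0.007, 1.0, -0.0, -0.0]
ft_force: [0.3, 0.6, -2.0]
grip_width: 0.698
grasp_force: 49.1
```

```bash
python3 - <<'E'
from h import *
from plant import env
from scipy.optimize import least_squares
go((.5905,.2905,.0428),90.8)
p=env.state()["ee_pos"];im=cv2.cvtColor(env.read_camera('scene'),cv2.COLOR_RGB2BGR);cv2.imwrite('pics/o2.png',im)
i=im.astype(float);r=cv2.GaussianBlur(i[...,2]-i[...,:2].max(2),(0,0),.7)   # redness
zb=p[2]+.0192
def edge(A,B,nn):  # subpixel offset of redness half-level along image normal at samples of edge A-B
    a,b=proj('scene',A),proj('scene',B);t=(b-a)/np.linalg.norm(b-a);n=np.array([t[1],-t[0]])
    if n@nn<0:n=-n
    out=[]
    for f in np.linspace(.3,.85,8):
        q=a+f*(b-a);d=np.arange(-6,6.01,.1)
        v=cv2.remap(r.astype(np.float32),(q[0]+d*n[0]).astype(np.float32)[None],(q[1]+d*n[1]).astype(np.float32)[None],1)[0]
        hi=np.median(v[(d<-2.5)]);c=[d[k] for k in range(len(d)-1) if v[k]>hi/2>=v[k+1]]
        out.append(c[0] if c else np.nan)
    return np.array(out).round(1),n.round(2)
P_=lambda a,b,z:(p[0]+a*.022,p[1]+b*.03,zb+z)
print("bottom front",edge(P_(1,-1,0),P_(1,1,0),np.array([0,1])))
print("right front vertical",edge(P_(1,1,0),P_(1,1,.053),np.array([1,0])))
print("right top (y+)",edge(P_(1,1,.053),P_(-1,1,.053),np.array([1,-.5])))
h=.001
print("px per mm x,y,z:",[(proj('scene',np.array(P_(1,0,0))+e)-proj('scene',P_(1,0,0))).round(2).tolist() for e in np.eye(3)*h])
E
```

```text
pos [0.5917 0.2911 0.1093] phi 90.84 tilt [ 0.0003 -0.0001] -> shift [ 0.0023 -0.0012  0.133 ] turn 0.0002 F [ 0.3  0.6 -2. ] grip 0.698 49.1 t 16.3
bottom front (array([-1.6, -1.6, -1.7, -1.6, -1.5, -1.5, -1.5, -1.4]), array([0.27, 0.96]))
right front vertical (array([-1.6, -1.6, -1.6, -1.7, -1.6, -1.6, -1.7, -1.7]), array([0.93, 0.38]))
right top (y+) (array([-0.7, -3.3, -3.9,  0.7,  0.3, -0.2, -0.7, -3.4]), array([ 0.7 , -0.72]))
px per mm x,y,z: [[0.25, 0.27], [0.36, -0.1], [0.12, -0.3]]
```

>>> apply_moves --targets '[[[0.001,0.001,0.006,0,0.5],[0.001,0.001,0.012,0,0.5],[0.001,0.001,0.018,0,0.5],[0.001,0.001,0.022,0,0.5],[0.001,0.001,0.026,0,0.5],[0.001,0.001,0.03,0,0.5],[0.001,0.001,0.034,0,0.5],[0.001,0.001,0.034,0,0.5]]]'

```text
time_s: 17.15
ee_pos: [0.5911, 0.2915, 0.0921]
eef_rot: [-0.007, 1.0, -0.0, -0.0]
ft_force: [-1.1, -0.0, -1.5]
grip_width: 0.697
grasp_force: 49.1
```

No contact 8 mm inside the plates, so I'll keep lowering.

>>> apply_moves --targets '[[[0,0,0.012,0,0.5],[0,0,0.024,0,0.5],[0,0,0.036,0,0.5],[0,0,0.048,0,0.5],[0,0,0.06,0,0.5],[0,0,0.072,0,0.5],[0,0,0.082,0,0.5],[0,0,0.088,0,0.5],[0,0,0.088,0,0.5]]]'

```text
time_s: 18.05
ee_pos: [0.5911, 0.2914, 0.0479]
eef_rot: [-0.007, 1.0, -0.0, -0.0]
ft_force: [0.6, -0.2, -1.7]
grip_width: 0.696
grasp_force: 49.3
```

>>> apply_moves --targets '[[[0,0,0.004,0,0.5],[0,0,0.007,0,0.5],[0,0,0.009,0,0.5],[0,0,0.01,0,0.5],[0,0,0.011,0,0.5],[0,0,0.011,0,0.5]]]'

```text
time_s: 18.65
ee_pos: [0.5912, 0.2916, 0.043]
eef_rot: [-0.007, 1.0, 0.0, -0.0]
ft_force: [-1.5, -0.5, -1.1]
grip_width: 0.695
grasp_force: 49.4
```

>>> apply_moves --targets '[[[0,0,0.001,0,0.5],[0,0,0.002,0,0.5],[0,0,0.003,0,0.5],[0,0,0.003,0,0.5]]]'

```text
time_s: 19.05
ee_pos: [0.5913, 0.2916, 0.0429]
eef_rot: [-0.007, 1.0, -0.0, 0.0]
ft_force: [-6.2, -2.3, 7.6]
grip_width: 0.697
grasp_force: 50.5
```

The carrier is seated: contact came at 42.9 mm against 42.8 mm predicted. I'll release and rise.

>>> apply_moves --targets '[[[0,0,-0.002,0,0.8],[0,0,-0.002,0,0.9],[0,0,-0.002,0,0.95],[0,0,-0.002,0,0.95],[0,0,-0.002,0,0.95],[0,0,-0.02,0,0.95],[0,0,-0.06,0,0.95],[0,0,-0.12,0,0.95],[0,0,-0.2,0,0.95],[0,0,-0.24,0,0.95],[0.26,0,-0.24,0,0.95],[0.26,0,-0.24,0,0.95],[0.26,0,-0.24,0,0.95],[0.26,0,-0.24,0,0.95]]]'

```text
time_s: 20.45
ee_pos: [0.4576, 0.29, 0.1619]
eef_rot: [-0.008, 1.0, -0.0, -0.001]
ft_force: [1.0, -0.2, 0.4]
grip_width: 0.949
grasp_force: 0.0
```

```bash
python3 - <<'E'
from h import *
from plant import env
go((.4675,.20,.10),90.8)
for n in('scene','top'):
    im=cv2.cvtColor(env.read_camera(n),cv2.COLOR_RGB2BGR);cv2.imwrite(f'pics/placed_{n}.png',im)
    h=cv2.cvtColor(im,cv2.COLOR_BGR2HSV);m=cv2.inRange(h,(0,120,60),(10,255,255))|cv2.inRange(h,(168,120,60),(180,255,255))
    k,l,st,ce=cv2.connectedComponentsWithStats(m);print(n,[(a.tolist(),c.round(1).tolist()) for a,c in zip(st[1:],ce[1:]) if a[4]>20])
    for c in((.5875,.2915),):
        print(np.array([proj(n,(c[0]+a*.022,c[1]+b*.03,.115)) for a,b in((1,1),(1,-1),(-1,-1),(-1,1))]).round(1).tolist())
    # caps: purple/white blobs
    mc=cv2.inRange(h,(130,40,60),(167,255,255));x0,y0=proj(n,(.5875,.2915,.117)).astype(int);sub=mc[y0-20:y0+20,x0-25:x0+25]
    ys,xs=np.nonzero(sub)
    if len(xs): print('cap centroid',xs.mean()+x0-25,ys.mean()+y0-20,len(xs),'->',at(n,(xs.mean()+x0-25,ys.mean()+y0-20),.1176).round(4))
E
```

```text
pos [0.4576 0.29   0.1619] phi 90.96 tilt [ 0.0014 -0.    ] -> shift [-0.0169 -0.1803  0.1239] turn 0.0009 F [ 1.  -0.2  0.4] grip 0.949 0.0 t 20.45
scene [([370, 169, 29, 29, 289], [379.9, 181.7]), ([225, 305, 16, 18, 224], [232.5, 313.3]), ([100, 357, 80, 27, 847], [151.3, 373.5])]
[[404.0, 178.1], [382.8, 184.1], [372.6, 172.5], [393.2, 166.8]]
cap centroid 388.7107438016529 175.15702479338842 121 -> [0.5898 0.2907 0.1176]
top [([353, 50, 63, 45, 1945], [382.6, 73.9]), ([311, 77, 13, 12, 115], [317.4, 82.1]), ([132, 148, 25, 16, 249], [144.7, 155.9])]
[[131.3, 147.9], [153.2, 147.9], [152.5, 164.2], [130.5, 164.2]]
cap centroid 141.856 155.0 125 -> [0.5897 0.2908 0.1176]
```

Both cameras put the carrier at about (0.590, 0.291), centred along the cradle to about 1 mm. Next is the toggle: shut the fingers, then come down on its −y side.

>>> apply_moves --targets '[[[-0.02,-0.05,0,0,0],[-0.023,-0.1,0,0,0],[-0.023,-0.13,0,0,0],[-0.023,-0.13,0,0,0],[-0.023,-0.13,0,0,0],[-0.023,-0.13,0,0,0],[-0.023,-0.13,0,0,0],[-0.023,-0.13,0,0,0],[-0.023,-0.13,0.05,0,0],[-0.023,-0.13,0.1,0,0],[-0.023,-0.13,0.15,0,0],[-0.023,-0.13,0.18,0,0],[-0.023,-0.13,0.205,0,0],[-0.023,-0.13,0.205,0,0]]]'

```text
time_s: 21.95
ee_pos: [0.4723, 0.2248, 0.0573]
eef_rot: [-0.007, 1.0, -0.0, -0.002]
ft_force: [0.5, -0.4, -0.1]
grip_width: -0.003
grasp_force: 0.0
```

```bash
python3 - <<'E'
from h import *
go((.469,.276,.059),90.8)
E
```

```text
pos [0.4723 0.2248 0.0573] phi 90.86 tilt [ 0.0032 -0.0006] -> shift [ 0.0052  0.1025 -0.0034] turn 0.0003 F [ 0.5 -0.4 -0.1] grip -0.003 0.0 t 21.95
```

Push towards +y gradually; the first stage takes the finger centre to y ≈ 0.265.

>>> apply_moves --targets '[[[0.004,0.02,-0.003,0,0],[0.004,0.035,-0.003,0,0],[0.004,0.045,-0.003,0,0],[0.004,0.055,-0.003,0,0],[0.004,0.065,-0.003,0,0],[0.004,0.072,-0.003,0,0],[0.004,0.08,-0.003,0,0],[0.004,0.08,-0.003,0,0]]]'

```text
time_s: 22.75
ee_pos: [0.4721, 0.2633, 0.0636]
eef_rot: [-0.008, 1.0, -0.002, 0.0]
ft_force: [-8.3, -13.7, 25.3]
grip_width: -0.001
grasp_force: 12.7
```

```bash
cat > lev.py <<'E'
from h import *
from plant import env
go((.469,.276,.059),90.8)
im=cv2.cvtColor(env.read_camera('scene'),cv2.COLOR_RGB2BGR);cv2.imwrite('pics/lev.png',im)
g=cv2.cvtColor(im,cv2.COLOR_BGR2GRAY);g0=cv2.cvtColor(cv2.imread('pics/scene0.png'),cv2.COLOR_BGR2GRAY)
for nme,s in(('off',-1),('mid',0),('on',1)):
    L=[]
    for r in(.03,.036,.042):
        u=proj('scene',(.4675,.290+s*r*np.sin(.5),.067+r*np.cos(.5*abs(s))));L.append((int(g0[int(round(u[1])),int(round(u[0]))]),int(g[int(round(u[1])),int(round(u[0]))])))
    print(nme,u.round(),"gray before/now",L)
E
python3 lev.py
```

```text
pos [0.4721 0.2633 0.0636] phi 90.9 tilt [-0.0009 -0.0037] -> shift [0.0057 0.0254 0.0091] turn 0.0006 F [ -8.3 -13.7  25.3] grip -0.001 12.7 t 22.75
off [354. 152.] gray before/now [(14, 68), (16, 69), (24, 95)]
mid [361. 148.] gray before/now [(120, 113), (102, 96), (102, 96)]
on [367. 148.] gray before/now [(151, 142), (109, 104), (103, 97)]
```

The reaction (−13.7, +25.3) N lies exactly along the lever's axis, so the fingertips slid onto the lever's end. I was a little too high. I'll lift, back off and go lower.

>>> apply_moves --targets '[[[0,0,-0.02,0,0],[0,0,-0.03,0,0],[0,-0.04,-0.03,0,0],[0,-0.09,-0.03,0,0],[0,-0.09,-0.03,0,0],[0,-0.09,0.0,0,0],[0,-0.09,0.025,0,0],[0,-0.09,0.025,0,0]]]'

```text
time_s: 23.6
ee_pos: [0.47, 0.22, 0.0459]
eef_rot: [-0.007, 1.0, -0.0, -0.002]
ft_force: [-0.9, -0.3, -0.4]
grip_width: 0.001
grasp_force: 0.0
```

```bash
python3 lev.py
```

```text
pos [0.47   0.22   0.0459] phi 90.85 tilt [ 0.004  -0.0005] -> shift [ 0.0004  0.1121 -0.0263] turn 0.0003 F [-0.9 -0.3 -0.4] grip 0.001 0.0 t 23.6
off [354. 152.] gray before/now [(14, 15), (16, 17), (24, 16)]
mid [361. 148.] gray before/now [(120, 115), (102, 96), (102, 96)]
on [367. 148.] gray before/now [(151, 151), (109, 110), (103, 103)]
```

The lever is back in its off position, undisturbed. I'll push again, lower.

>>> apply_moves --targets '[[[0,0.02,0.005,0,0],[0,0.04,0.005,0,0],[0,0.05,0.005,0,0],[0,0.058,0.005,0,0],[0,0.066,0.005,0,0],[0,0.074,0.005,0,0],[0,0.08,0.005,0,0],[0,0.08,0.005,0,0]]]'

```text
time_s: 24.45
ee_pos: [0.4717, 0.2598, 0.0459]
eef_rot: [-0.007, 1.0, -0.0, 0.0]
ft_force: [1.9, -3.2, 2.3]
grip_width: 0.004
grasp_force: 1.4
```

```bash
python3 lev.py
```

```text
pos [0.4717 0.2598 0.0459] phi 90.84 tilt [-0.001  -0.0003] -> shift [ 0.005   0.0325 -0.0263] turn 0.0002 F [ 1.9 -3.2  2.3] grip 0.004 1.4 t 24.45
off [354. 152.] gray before/now [(14, 82), (16, 82), (24, 68)]
mid [361. 148.] gray before/now [(120, 94), (102, 95), (102, 96)]
on [367. 148.] gray before/now [(151, 143), (109, 103), (103, 96)]
```

>>> apply_moves --targets '[[[0,0.006,0,0,0],[0,0.012,0,0,0],[0,0.018,0,0,0],[0,0.022,0,0,0],[0,0.022,0,0,0]]]'

```text
time_s: 25.0
ee_pos: [0.4707, 0.2714, 0.0453]
eef_rot: [-0.008, 1.0, 0.0, -0.0]
ft_force: [0.0, -0.7, -0.8]
grip_width: -0.001
grasp_force: 0.0
```

```bash
python3 lev.py
```

```text
pos [0.4707 0.2714 0.0453] phi 90.86 tilt [0.0005 0.0004] -> shift [ 0.0033  0.0092 -0.0275] turn 0.0004 F [ 0.  -0.7 -0.8] grip -0.001 0.0 t 25.0
off [354. 152.] gray before/now [(14, 88), (16, 76), (24, 35)]
mid [361. 148.] gray before/now [(120, 66), (102, 26), (102, 25)]
on [367. 148.] gray before/now [(151, 143), (109, 103), (103, 96)]
```

>>> apply_moves --targets '[[[0,0.004,0,0,0],[0,0.008,0,0,0],[0,0.012,0,0,0],[0,0.014,0,0,0],[0,0.014,0,0,0]]]'

```text
time_s: 25.55
ee_pos: [0.471, 0.278, 0.0455]
eef_rot: [-0.007, 1.0, 0.0, 0.0]
ft_force: [-1.1, 1.2, 0.7]
grip_width: 0.002
grasp_force: 0.0
```

```bash
python3 lev.py
```

```text
pos [0.471  0.278  0.0455] phi 90.85 tilt [-0.  0.] -> shift [ 0.004  -0.0038 -0.027 ] turn 0.0003 F [-1.1  1.2  0.7] grip 0.002 0.0 t 25.55
off [354. 152.] gray before/now [(14, 24), (16, 25), (24, 22)]
mid [361. 148.] gray before/now [(120, 63), (102, 75), (102, 62)]
on [367. 148.] gray before/now [(151, 14), (109, 17), (103, 20)]
```

The lever has snapped over: the "on" samples are now dark. I'll back off, rise clear and check.

>>> apply_moves --targets '[[[0,-0.04,0,0,0],[0,-0.1,0,0,0],[0,-0.12,0,0,0],[0,-0.12,-0.08,0,0],[0,-0.12,-0.16,0,0],[0,-0.12,-0.24,0,0],[0,-0.3,-0.24,0,0],[0,-0.3,-0.24,0,0],[0,-0.3,-0.24,0,0],[0,-0.3,-0.24,0,0]]]'

```text
time_s: 26.6
ee_pos: [0.4734, 0.1275, 0.1657]
eef_rot: [-0.006, 1.0, 0.0, 0.0]
ft_force: [0.6, 0.4, 0.1]
grip_width: -0.0
grasp_force: 0.0
```

```bash
python3 lev.py; python3 - <<'E'
from h import *
im=cv2.imread('pics/lev.png');h=cv2.cvtColor(im,cv2.COLOR_BGR2HSV);mc=cv2.inRange(h,(130,40,60),(167,255,255))
x0,y0=proj('scene',(.5875,.2915,.117)).astype(int);ys,xs=np.nonzero(mc[y0-20:y0+20,x0-25:x0+25])
print(at('scene',(xs.mean()+x0-25,ys.mean()+y0-20),.1176).round(4),len(xs))
a=cv2.imread('pics/scene0.png')
for n,X in(('pot',(.531,.136,.04)),('cup',(.339,.294,.06)),('dropper',(.525,-.129,.04)),('busy',(.60,-.30,.1))):
    u,v=proj('scene',X).astype(int);print(n,cv2.absdiff(a,im)[v-8:v+8,u-8:u+8].mean())
E
```

```text
pos [0.4734 0.1275 0.1657] phi 90.69 tilt [-0.0005  0.0006] -> shift [0.0053 0.297  0.2136] turn -0.0006 F [0.6 0.4 0.1] grip -0.0 0.0 t 26.6
off [354. 152.] gray before/now [(14, 140), (16, 113), (24, 104)]
mid [361. 148.] gray before/now [(120, 121), (102, 103), (102, 103)]
on [367. 148.] gray before/now [(151, 20), (109, 21), (103, 35)]
[0.5898 0.2907 0.1176] 121
pot 10.846354166666666
cup 3.6471354166666665
dropper 0.86328125
busy 0.56640625
```

```bash
python3 -c "
from plant import env
print(env.hand_in())"
```

```text
the job is handed in; nothing more can be done
None
```

The red carrier stands upright on the floor of the idle mixer's cradle, centred along it to about 1 mm by both cameras, that mixer's toggle is on, and the job was handed in at about 27 s of the 64 s allowed; no verdict came back.

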